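Level the casting bed and hold the spirit level down

ROBOT

A 6-joint arm with a two-finger parallel gripper is mounted at the origin on the work surface. World frame = base frame: x ahead of the robot, y to its left, z up, the work surface at z = 0. Lengths are in m, angles in degrees, forces in N, time in s.
With the tool pointing down it reaches from about 0.4 to 0.825 m from the base axis. Payload 7 kg.
Tool frame: the origin (TCP) lies between the finger pads; the fingertips stand 11 mm ahead of it and the grasp point (between the pads) lies 8 mm behind it; z points along the fingers, y is the direction in which the jaws open and shut (so a half turn about z gives the same grasp; the last joint's range is limited). The gripper opens to 88 mm and grips with 3 to 60 N. Pads are 19 mm wide; open, the fingers measure 130 mm over their backs; the gripper's body (78 mm by 193 mm) begins 47 mm behind the grasp point.
Start: joints at [-52.363, 20.546, 0.682, 0, -70.136, -16.507], TCP at [0.243, -0.63, 0.238] pointing down, gripper open.
Joint ranges: [-176.03, 176.03], [-82.01, 121.73], [-58.28, 71.71], [-173.87, 95.51], [-174.79, -0.11], [-173.66, 173.66]. Speed limits (degrees/s): [136.94, 136.94, 172.46, 180, 180, 180].

INTERFACE

Orientations are given as [roll, pitch, yaw] about the fixed x, y, z axes, in that order (R = Rz(yaw) Ry(pitch) Rx(roll)).
In Python, from plant import r gives the robot as it stands.
- The arm moves only by the shell command python3 -m inch 'ROWS' [OPENING] [FORCE]. ROWS is JSON, a list of rows, each an object of numbers: "x", "y", "z": the shift along the tool's x, y, z as a fraction of full scale; "yaw": the turn about the tool's z as a fraction of full scale. In form: [{"x": .., "y": .., "z": .., "yaw": ..}, ...]. A call has 1 to 5 rows; each row shifts and turns the pose as measured when the row begins, along the tool's axes as they then stand; what a row does not reach is not made up. Full scale, the value 1, is 0.025 m for a shift and 4 degrees for a turn. A row lasts 1/12 s, in which the tool goes at most 41.7 mm and 7.16 degrees, less where a joint would pass 70% of its speed; a pose out of reach is approached as far as the arm can. A call with a number of a shift or a turn outside -1 to 1 is refused whole. A call with a gripper value outside its range is refused whole. OPENING is the opening, from -1 (shut) to 1 (fully open), set as the call begins (- or left out, the last holds). The fingers move at their own pace and stop on an object; FORCE is the grip in N (left out, the last holds). Time passes only in rows, so rows that do not move let the fingers close. It gives the time, the measured TCP pose, the force and the opening at its end, in the units of the state.
- r.get_state(): the state, without advancing time (a new reading comes with each control period).
- r.capture(name): name is "scene" or "side" or "wrist"; returns (picture, depth): 384x512x3 uint8, red, green, blue; 384x512 float32, m along the optical axis (not along the pixel's ray), 0 where there is no reading.
- r.camera_info(name): a dict with "mtx" (3x3 intrinsics, pixels), "pose" (4x4, takes a point from camera to world coordinates). Camera axes: x right, y down, z forward; pixel columns grow to the right and rows downward; lengths in m; the calibration is good to about 2 mm. A picture is of the moment at which its call begins: read the wrist's pose just before it. camera_info takes no time and is no camera call; for the wrist camera it gives the pose at the moment of the call.
- r.close_job(): hands the job in, once; it reports no verdict.
The state is a dict: "time_s": time; "joints": joint angles; "qd": joint speeds; "joint_torque": joint torques, N m; "tcp_pos": TCP position; "eef_rot": TCP orientation; "contact_force": force on the tool from outside, world axes, zero at the start; "moment": the same for the moment, N m; "gripper_width": finger opening in m.
Only numpy, scipy, OpenCV 4.12 (cv2) and the standard library are available. Lean on these libraries where they do the work, as an engineer would, in place of code of your own. Each camera call takes 0.05 s, during which the arm holds its last target. There are 200 camera calls.

TASK

Level the casting bed for the next pour: lay the spirit level gently on the black bed plate, flush along the aluminium stop rail, let go of it, and turn the knurled knob of the levelling foot until the bubble stands between the two lines on the vial. Finish by pressing the level down on the plate with the fingers, about 15 N, and end still pressing, level flush and bubble between its lines, so that the lock nut can be tightened meanwhile. Leave the other things on the bench and mat where they are.

Things in the scene. Friction and masses are not known exactly. Their poses are not given: they have to be found in the camera images.
- level: Spirit level: aluminium box bar 200 long x 24 wide x 42 high (mm), about 0.34 kg, black end caps; starts right way up on the mat. Origin: middle of its underside; x along it, y across, z up. Same either way round. Mid-top is a 64 mm window (x -32 to 32) between 3 mm walls, with a yellow-green vial along x, 2 mm below the top; black lines cross it at x = -10.5 and 10.5, seen from above.
- level_a (a point): Middle of the bottom edge of the level's +x end, 100 mm from its origin. The solid top faces beside the window (32 to 100 mm from the middle, 24 mm wide, 42 mm above the underside) are the places to press, best one finger on each side of the window at once; pressing one end only can tip the level slightly.
- level_b (a point): Middle of the bottom edge of the level's -x end, 100 mm from its origin.
- bubble (a point): Middle of the pale bubble (16 mm long) in the vial, 37.5 mm above the level's underside. Its offset along the level's x from the level's middle is the reading: 0 = centred, between the lines within 2 mm either way. It runs to the higher end, 0.7 mm per milliradian of slope along the level, at most 16.5 mm, and takes about half a second to settle.
- bed: Casting bed, its feet fixed on the bench. Origin: on the bench under the bed's middle; y along the bed towards the levelling foot, x across towards the stop rail, z up. Black plate 340 (y) x 190 (x) x 16 thick, top at 44 mm when level, on two fixed ball feet (y -130, x +-70) and the levelling foot (y 130, x 0). Level crosswise; the levelling-foot end starts 2.4 to 5.3 mm low.
- rail (a point): Point on the plate's top at half its length, at the foot of the rail's inner face. Axes tilt with the plate: x out through the rail, y along it towards the levelling foot, z up. Aluminium stop rail 12 high x 12 wide x 330 long on the plate's edge. The plate reaches 170 mm either way along y and 178 mm towards -x. A flush level has its centre line 12 mm on the -x side.
- knob_grip (a point): Middle of the levelling foot's knob: upright, knurled, 40 mm across, grip band 78 to 96 mm above the bench, top 98; height and axis stay. Turning clockwise (from above) raises the plate here 6 mm a turn, 260 mm from the ball feet: 2.6 mm of bubble travel per rad. Stiff (0.1 N m), stays where left. Lock nut (22 mm wide) at 62 to 70, flange on the plate to 49. 83 mm from the rail's inner face.
- mat: Green cutting mat 300 (x) x 220 (y) x 3 mm, fixed on the bench; origin in the middle of its underside. On it lie, side by side about 55 mm apart, the level, a flat pencil and a flat steel straightedge without vial.
- straightedge: Bystander: flat steel straightedge 250 x 30 x 6 mm on the mat; origin mid-underside.
- pencil: Bystander: flat red carpenter's pencil 175 x 14 x 8 mm on the mat; origin mid-underside.
- bottle: Bystander: white bottle, 54 mm across, 150 high, standing beyond the rail near the bed's ball-foot end; origin mid-underside.
- casting_a: Bystander: rough concrete square tube 60 x 60 x 55 high, standing beyond the rail; origin mid-underside.
- casting_b: Bystander: rough concrete square tube 72 x 72 x 100 high, standing beyond the mat; origin mid-underside.
- mug: Bystander: white mug, 80 mm across, 92 high, at the right of the bench; origin mid-underside.
Mind the look-alikes: they are no part of the job. Several things look just like the level: the one meant starts farthest to the robot's right.

How it is judged (in metres and radians):
On the way, in this order (a step that is already met when the one before it is completed fails the run):
1. the level lies on the bed plate, flush along the stop rail, and has been let go (x of level_a in the frame of rail between -0.014 and -0.0095 m and y of level_a in the frame of rail between -0.172 and 0.172 m and z of level_a in the frame of rail between -0.003 and 0.003 m and x of level_b in the frame of rail between -0.014 and -0.0095 m and y of level_b in the frame of rail between -0.172 and 0.172 m and z of level_b in the frame of rail between -0.003 and 0.003 m and angle between level's own z axis and vertical below 0.1 rad and contact force between level and bed above 1 N and contact force between the fingers and level below 0.5 N and linear speed of level below 0.02 m/s), for 0.2 s.
2. with the level lying there, the foot has been turned until the bubble stands between its lines (x of level_a in the frame of rail between -0.014 and -0.0095 m and y of level_a in the frame of rail between -0.172 and 0.172 m and z of level_a in the frame of rail between -0.003 and 0.003 m and x of level_b in the frame of rail between -0.014 and -0.0095 m and y of level_b in the frame of rail between -0.172 and 0.172 m and z of level_b in the frame of rail between -0.003 and 0.003 m and angle between level's own z axis and vertical below 0.1 rad and x of bubble in the frame of level between -0.002 and 0.002 m and angle between rail's own z axis and vertical below 0.005 rad), for 0.3 s.
At the end, for the whole second after the job is handed in: The fingers still press the level on the plate (level on bed 8 to 40 N, its 3 to 4 N weight included); both ends within 2 mm of the rail, whole length on the plate, flat; the bubble within 2 mm of centre and the plate within 5 mrad of level (all of step 2 and contact force between level and bed between 8 and 40 N and contact force between the fingers and level above 3 N and linear speed of level below 0.01 m/s); the arm keeps its last pose, push and grip.
It fails at once if the level is dropped onto the bed or leaned on hard (over 60 N) (contact force between level and bed above 60 N).
It fails at once if a bystander is moved more than 30 mm or tipped (distance of any of straightedge, pencil, bottle, casting_a, casting_b, mug from where it was at the start of the episode above 0.03 m or angle between any of straightedge, pencil, bottle, casting_a, casting_b, mug's own z axis and vertical above 0.35 rad).
It also fails if it takes over 72 s, if anything falls off the work surface, if the arm or the gripper's body presses on something with over 40 N, if the wrist force passes 120 N, or if a joint passes its speed limit or range.

## Working session

There is one attempt and no reset: what is moved stays moved. The work goes in short steps, Python scripts to look and compute and a shell command to move; the robot and the scene stay as the last step left them, time stands still between calls to the robot, and variables do not carry over. Pictures are saved under pics/ and viewed, about 8 in all and at most 12, crops included, and the job is handed in when it is done.

```bash
ls; mkdir -p pics; python3 - <<'E'
from plant import r
import cv2,numpy as np
s=r.get_state();print({k:np.round(v,3).tolist() for k,v in s.items()})
for n in ["scene","side"]:
    im,d=r.capture(n);i=r.camera_info(n);np.savez(f"pics/{n}0.npz",im=im,d=d,K=i["mtx"],P=i["pose"]);print(n,np.round(i["mtx"],1).tolist(),np.round(i["pose"],3).tolist())
    cv2.imwrite(f"pics/{n}0.png",cv2.resize(im[:,:,::-1],(800,600)))
E
```

```text
pics
{'time_s': 0.0, 'joints': [-52.364, 20.593, 0.633, -0.02, -70.134, -16.508], 'qd': [-0.005, -0.042, 0.012, -0.013, -0.043, -0.037], 'joint_torque': [0.002, -58.272, 29.305, 6.997, 0.007, -0.0], 'tcp_pos': [0.243, -0.629, 0.237], 'eef_rot': [179.906, -0.008, -158.878], 'contact_force': [-0.875, -0.131, 0.405], 'moment': [-0.019, 0.012, -0.056], 'gripper_width': 0.088}
scene [[465.2, 0.0, 257.5], [0.0, 465.2, 190.2], [0.0, 0.0, 1.0]] [[-0.636, 0.66, -0.4, 1.105], [0.772, 0.539, -0.339, 0.417], [-0.008, -0.524, -0.852, 1.208], [0.0, 0.0, 0.0, 1.0]]
side [[367.2, 0.0, 258.9], [0.0, 367.2, 184.4], [0.0, 0.0, 1.0]] [[-0.752, -0.361, 0.551, -0.153], [-0.659, 0.438, -0.611, 0.739], [-0.021, -0.823, -0.568, 0.818], [0.0, 0.0, 0.0, 1.0]]
```

View pics/scene0.png

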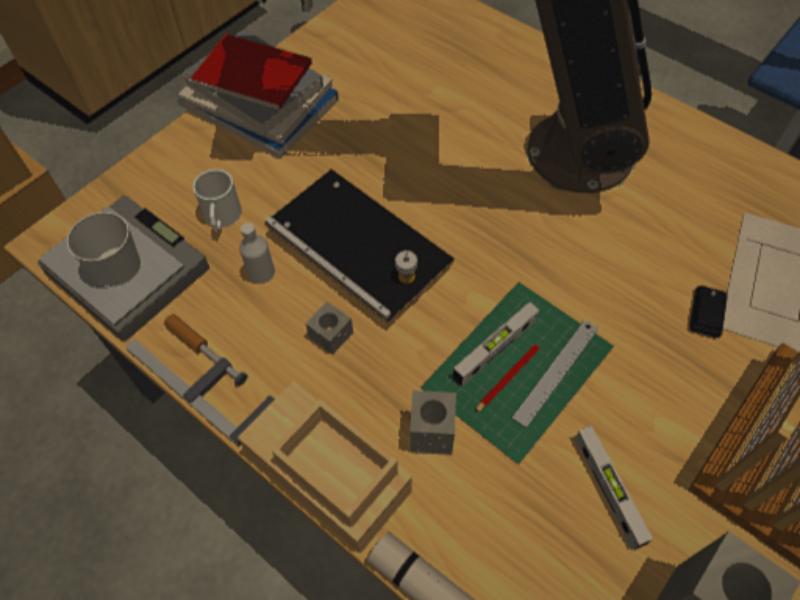

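View pics/side0.png

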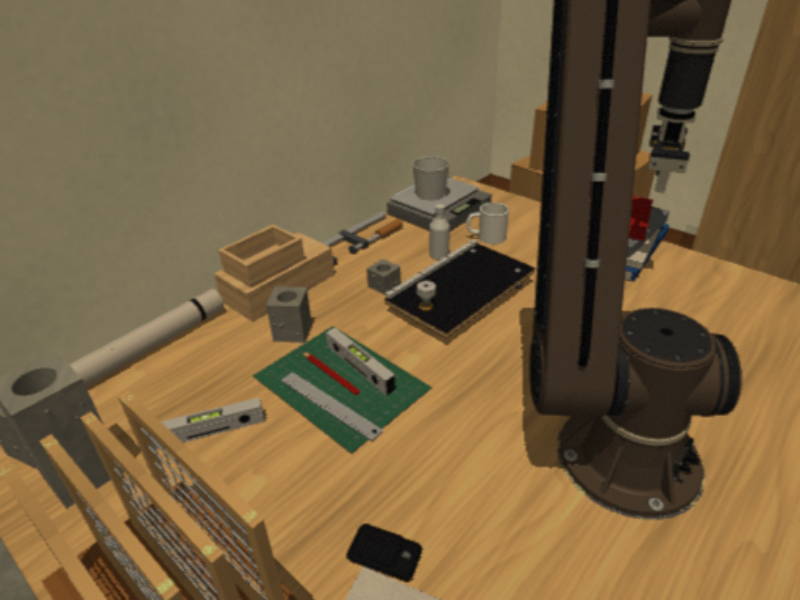

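The scene view shows the level on the mat: it spans about (463,370) to (527,307), with its vial at (497,340). The knob is at (405,258) and the rail runs from (270,222) to (388,315). The look-alike at (613,485) is farther left. Next I'll measure these with depth and plane casts.

```bash
cat > h.py <<'E'
import numpy as np,cv2
def cloud(d,K,P):
    v,u=np.mgrid[:d.shape[0],:d.shape[1]]
    p=np.stack([(u-K[0,2])/K[0,0]*d,(v-K[1,2])/K[1,1]*d,d],-1)
    return p@P[:3,:3].T+P[:3,3]
def ray(u,v,z,K,P):
    q=P[:3,:3]@np.array([(u-K[0,2])/K[0,0],(v-K[1,2])/K[1,1],1]); o=P[:3,3]
    return o+q*(z-o[2])/q[2]
def rect(pts):  # centre, dims (long, short), heading of long axis in deg (-90..90)
    (c,(w,h),a)=cv2.minAreaRect((pts[:,:2]*1000).astype(np.float32))
    if w<h: w,h,a=h,w,a+90
    return np.round(c,1),round(w,1),round(h,1),round((a+90)%180-90,2)
E
python3 - <<'E'
from h import *
for n in ["scene","side"]:
    f=np.load(f"pics/{n}0.npz");im=f["im"].astype(int);p=cloud(f["d"],f["K"],f["P"])
    z=p[...,2];ok=f["d"]>0
    r0=lambda u,v,z:ray(u/1.5625,v/1.5625,z,f["K"],f["P"])
    if n=="scene":
        L=r0(497,340,.045);B=r0(360,245,.044);Kb=r0(405,256,.098)
        print("guess",L,B,Kb, "rail ends",r0(270,222,.05),r0(388,312,.05))
        print("casting_b",r0(433,410,.1),"casting_a",r0(330,320,.055),"bottle",r0(250,230,.15))
    def sel(c,rad,lo,hi,extra=True):
        m=ok&(np.hypot(p[...,0]-c[0],p[...,1]-c[1])<rad)&(z>lo)&(z<hi)&extra
        m=m.astype(np.uint8);k,lab,st,_=cv2.connectedComponentsWithStats(m)
        return p[lab==1+np.argmax(st[1:,4])]
    q=sel(L,.13,.037,.055);print(n,"level",rect(q),np.median(q[:,2]))
    q=sel(B,.22,.028,.06,im.sum(-1)<120);print("plate",rect(q),np.median(q[:,2]))
    q=sel(B,.25,.045,.064,im.sum(-1)>200);print("rail",rect(q),np.median(q[:,2]))
    q=sel(Kb,.04,.088,.11);print("knob",rect(q),np.median(q[:,2]))
E
```

```text
guess [0.5211077  0.14472595 0.045     ] [ 0.51844174 -0.18771976  0.044     ] [ 0.51169458 -0.07826007  0.098     ] rail ends [ 0.59277879 -0.36168703  0.05      ] [ 0.60316261 -0.04411314  0.05      ]
casting_b [0.72032146 0.15229608 0.1       ] casting_a [ 0.68541868 -0.11340002  0.055     ] bottle [ 0.67293857 -0.30978349  0.15      ]
scene level (array([519.2, 142.5]), 202.2, 26.4, -7.79) 0.04416212404551745
plate (array([ 509.1, -201.3]), 341.0, 187.4, 86.42) 0.04221001293248028
rail (array([ 593.9, -205.5]), 329.5, 29.0, 86.99) 0.05381414540697815
knob (array([518.1, -71.9]), 40.8, 37.8, 39.41) 0.09750017475890527
side level (array([519.6, 141.3]), 203.2, 28.8, -7.98) 0.04435711148766053
plate (array([ 505.7, -203.4]), 343.3, 184.8, 86.32) 0.0425005698183929
rail (array([ 599.9, -205.4]), 330.1, 18.6, 87.89) 0.05294114016597623
knob (array([516.5, -72. ]), 41.8, 34.8, -50.79) 0.09733150512781508
```

```bash
python3 -m inch '[{"x":-0.85,"y":0.98},{"x":-0.85,"y":0.98},{"x":-0.85,"y":0.98},{"x":-0.85,"y":0.98},{"x":-0.85,"y":0.98}]' 1 10
python3 -m inch '[{"x":-0.85,"y":0.98},{"x":-0.85,"y":0.98},{"x":-0.85,"y":0.98},{"x":-0.85,"y":0.98},{"x":-0.85,"y":0.98}]'
python3 -m inch '[{"x":-0.85,"y":0.98},{"x":-0.85,"y":0.98},{"x":-0.85,"y":0.98},{"x":-0.85,"y":0.98},{"x":-0.85,"y":0.98}]'
```

```text
validation failed for argument at $[0]...
validation failed for argument at $[0]...
validation failed for argument at $[0]...
```

```bash
python3 -m inch '[{"x":-0.85,"y":0.98,"z":0,"yaw":0},{"x":-0.85,"y":0.98,"z":0,"yaw":0},{"x":-0.85,"y":0.98,"z":0,"yaw":0},{"x":-0.85,"y":0.98,"z":0,"yaw":0},{"x":-0.85,"y":0.98,"z":0,"yaw":0}]' 1 10
python3 -m inch '[{"x":-0.85,"y":0.98,"z":0,"yaw":0},{"x":-0.85,"y":0.98,"z":0,"yaw":0},{"x":-0.85,"y":0.98,"z":0,"yaw":0},{"x":-0.85,"y":0.98,"z":0,"yaw":0},{"x":-0.85,"y":0.98,"z":0,"yaw":0}]'
```

```text
time_s: 0.52
tcp_pos: [0.2964, -0.4752, 0.2313]
eef_rot: [179.5, -0.2, -159.3]
contact_force: [-0.1, 0.9, -0.3]
gripper_width: 0.0873
time_s: 0.93
tcp_pos: [0.3526, -0.3149, 0.2302]
eef_rot: [179.4, -0.3, -159.4]
contact_force: [1.8, -0.5, -0.1]
gripper_width: 0.0878
```

```bash
python3 -m inch '[{"x":-0.85,"y":0.98,"z":-0.05,"yaw":0},{"x":-0.85,"y":0.98,"z":0,"yaw":0},{"x":-0.85,"y":0.98,"z":0,"yaw":0},{"x":-0.85,"y":0.98,"z":0,"yaw":0},{"x":-0.85,"y":0.98,"z":0,"yaw":0}]'
python3 -m inch '[{"x":-0.85,"y":0.98,"z":0,"yaw":0},{"x":-0.85,"y":0.98,"z":0,"yaw":0},{"x":-0.85,"y":0.98,"z":0,"yaw":0},{"x":-0.85,"y":0.98,"z":0,"yaw":0},{"x":-0.6,"y":0.7,"z":0,"yaw":0}]'
python3 -m inch '[{"x":-0.5,"y":0.5,"z":0,"yaw":0},{"x":0,"y":0,"z":0,"yaw":1},{"x":0,"y":0,"z":0,"yaw":1},{"x":0,"y":0,"z":0,"yaw":1},{"x":0,"y":0,"z":0,"yaw":1}]'
python3 -m inch '[{"x":0,"y":0,"z":0,"yaw":1},{"x":0,"y":0,"z":0,"yaw":1},{"x":0,"y":0,"z":0,"yaw":0.9},{"x":0,"y":0,"z":0,"yaw":0}]'
python3 - <<'E'
from plant import r
import cv2,numpy as np
i=r.camera_info("wrist");im,d=r.capture("wrist");np.savez("pics/w1.npz",im=im,d=d,K=i["mtx"],P=i["pose"])
cv2.imwrite("pics/w1.png",im[:,:,::-1]);s=r.get_state();print(s["tcp_pos"],s["eef_rot"])
print(np.round(i["pose"],3).tolist(),i["mtx"][0,0])
E
```

```text
time_s: 1.35
tcp_pos: [0.4088, -0.1547, 0.232]
eef_rot: [179.3, -0.3, -159.5]
contact_force: [0.5, -0.7, 0.1]
gripper_width: 0.0875
time_s: 1.77
tcp_pos: [0.4622, -0.0024, 0.2332]
eef_rot: [179.3, -0.2, -159.4]
contact_force: [0.9, -0.6, 0.2]
gripper_width: 0.0876
time_s: 2.18
tcp_pos: [0.4704, 0.0207, 0.2317]
eef_rot: [179.4, -0.6, -175.5]
contact_force: [-0.0, 0.0, 1.2]
gripper_width: 0.0879
time_s: 2.52
tcp_pos: [0.4693, 0.021, 0.2304]
eef_rot: [179.5, -0.8, 172.2]
contact_force: [-0.1, 1.0, 0.1]
gripper_width: 0.088
[0.4692839  0.02096501 0.23039036] [179.53712314  -0.83371224 172.36589407]
[[0.137, 0.962, 0.235, 0.404], [0.991, -0.135, -0.025, 0.027], [0.008, 0.236, -0.972, 0.379], [0.0, 0.0, 0.0, 1.0]] 329.4245155112327
```

View pics/w1.png

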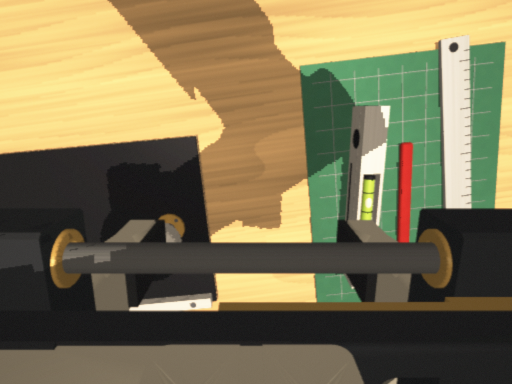

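The wrist view shows the level at (368,170), with the pencil at (405,190) to its right and the straightedge at (455,130), which matches the measured layout. I'll narrow the jaws so the fingers clear the pencil, move over the level and descend.

```bash
python3 -m inch '[{"x":-0.25,"y":1,"z":0,"yaw":0},{"x":-0.25,"y":1,"z":0,"yaw":0},{"x":-0.25,"y":1,"z":0,"yaw":0},{"x":-0.25,"y":1,"z":0,"yaw":0},{"x":-0.25,"y":0.9,"z":0,"yaw":0}]' 0.15
python3 -m inch '[{"x":0,"y":0,"z":1,"yaw":0},{"x":0,"y":0,"z":1,"yaw":0},{"x":0,"y":0,"z":1,"yaw":0},{"x":0,"y":0,"z":0.8,"yaw":0},{"x":0,"y":0,"z":0,"yaw":0}]'
python3 - <<'E'
from plant import r
import cv2,numpy as np
i=r.camera_info("wrist");im,d=r.capture("wrist");np.savez("pics/w2.npz",im=im,d=d,K=i["mtx"],P=i["pose"])
cv2.imwrite("pics/w2.png",im[:,:,::-1]);s=r.get_state();print(s["tcp_pos"],s["eef_rot"])
E
```

```text
time_s: 2.98
tcp_pos: [0.5153, 0.1388, 0.2311]
eef_rot: [179.5, -0.9, 172.8]
contact_force: [0.3, 0.2, -0.6]
gripper_width: 0.0597
time_s: 3.4
tcp_pos: [0.5172, 0.1457, 0.1333]
eef_rot: [179.4, -0.6, 173.9]
contact_force: [-1.8, -0.7, -0.8]
gripper_width: 0.0504
[0.51802771 0.14589951 0.13510448] [179.35559474  -0.56357019 173.86535794]
```

View pics/w2.png

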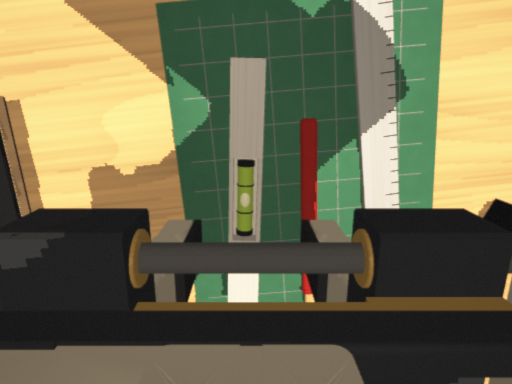

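The vial's middle is at about (246,197), and the level runs straight up between the fingers. The pencil at (309,170) lies outside the right finger. I'll calculate the offset.

```bash
cat > off.py <<'E'
import numpy as np,sys
def toolaxes(psi):
    a=np.radians(psi);return np.array([[np.cos(a),np.sin(a)],[np.sin(a),-np.cos(a)]])
E
python3 - <<'E'
from h import *;from off import *
f=np.load("pics/w2.npz");c=ray(246,197,.0425,f["K"],f["P"]);print("vial",c)
print("end",ray(248,59,.045,f["K"],f["P"]))
p=cloud(f["d"],f["K"],f["P"]);m=(p[...,2]>.040)&(p[...,2]<.055)&(p[...,1]>.11)&(p[...,1]<.2);print(rect(p[m]),np.median(p[m][:,2]))
print(toolaxes(173.9)@(c[:2]-[.5178,.1459])/.025)
E
```

```text
vial [0.51680338 0.1417139  0.0425    ]
end [0.42025125 0.1538682  0.045     ]
(array([510.9, 141.3]), 185.6, 24.0, -7.67) 0.045269258911511415
[ 0.02184596 -0.17073228]
```

```bash
python3 -m inch '[{"x":0,"y":-0.17,"z":0.2,"yaw":0.4},{"x":0,"y":0,"z":0.9,"yaw":0},{"x":0,"y":0,"z":0.9,"yaw":0},{"x":0,"y":0,"z":0.9,"yaw":0},{"x":0,"y":0,"z":0.4,"yaw":0}]'
python3 -m inch '[{"x":0,"y":0,"z":0.3,"yaw":0},{"x":0,"y":0,"z":0.2,"yaw":0},{"x":0,"y":0,"z":0,"yaw":0}]'
```

```text
time_s: 3.87
tcp_pos: [0.5233, 0.1446, 0.0591]
eef_rot: [178.8, 0.2, 172.2]
contact_force: [0.4, -1.0, -0.5]
gripper_width: 0.0506
time_s: 4.12
tcp_pos: [0.5243, 0.1446, 0.0468]
eef_rot: [178.8, 0.2, 172.1]
contact_force: [-0.0, -0.1, -0.1]
gripper_width: 0.0504
```

```bash
python3 -m inch '[{"x":0.28,"y":-0.13,"z":0.3,"yaw":0},{"x":0,"y":0,"z":0.3,"yaw":0},{"x":0,"y":0,"z":0.08,"yaw":0},{"x":0,"y":0,"z":0,"yaw":0}]'
python3 -m inch '[{"x":0,"y":0,"z":0,"yaw":0},{"x":0,"y":0,"z":0,"yaw":0},{"x":0,"y":0,"z":0,"yaw":0},{"x":0,"y":0,"z":0,"yaw":0},{"x":0,"y":0,"z":0,"yaw":0}]' -1 30
python3 -m inch '[{"x":0,"y":0,"z":0,"yaw":0},{"x":0,"y":0,"z":0,"yaw":0},{"x":0,"y":0,"z":0,"yaw":0}]'
```

```text
time_s: 4.45
tcp_pos: [0.5179, 0.1434, 0.031]
eef_rot: [178.7, 0.4, 172.1]
contact_force: [-0.8, 0.1, -1.4]
gripper_width: 0.0505
time_s: 4.87
tcp_pos: [0.5184, 0.1436, 0.0319]
eef_rot: [178.6, 0.5, 172.2]
contact_force: [-0.8, -1.5, -0.5]
gripper_width: 0.0236
time_s: 5.12
tcp_pos: [0.5184, 0.1437, 0.0319]
eef_rot: [178.6, 0.5, 172.1]
contact_force: [-0.5, 0.3, -0.6]
gripper_width: 0.0237
```

```bash
python3 -m inch '[{"x":0,"y":0,"z":-0.5,"yaw":0},{"x":0,"y":0,"z":-1,"yaw":0},{"x":0,"y":0,"z":-1,"yaw":0},{"x":0,"y":0,"z":-1,"yaw":0},{"x":0,"y":0,"z":-1,"yaw":0}]'
python3 -m inch '[{"x":0,"y":0,"z":-0.6,"yaw":0},{"x":0,"y":0,"z":0,"yaw":-1},{"x":0,"y":0,"z":0,"yaw":-1},{"x":0,"y":0,"z":0,"yaw":-1},{"x":0,"y":0,"z":0,"yaw":-1}]'
python3 -m inch '[{"x":0,"y":0,"z":0,"yaw":-1},{"x":0,"y":0,"z":0,"yaw":-1},{"x":0,"y":0,"z":0,"yaw":-1},{"x":0,"y":0,"z":0,"yaw":-1},{"x":0,"y":0,"z":0,"yaw":-1}]'
python3 -m inch '[{"x":0,"y":0,"z":0,"yaw":-1},{"x":0,"y":0,"z":0,"yaw":-1},{"x":0,"y":0,"z":0,"yaw":-1},{"x":0,"y":0,"z":0,"yaw":-1},{"x":0,"y":0,"z":0,"yaw":-1}]'
python3 -m inch '[{"x":0,"y":0,"z":0,"yaw":-1},{"x":0,"y":0,"z":0,"yaw":-1},{"x":0,"y":0,"z":0,"yaw":-1},{"x":0,"y":0,"z":0,"yaw":-1},{"x":0,"y":0,"z":0,"yaw":-1}]'
```

```text
time_s: 5.53
tcp_pos: [0.5116, 0.1382, 0.1402]
eef_rot: [179.2, -0.3, 172.0]
contact_force: [0.8, 0.5, -3.0]
gripper_width: 0.0238
time_s: 5.95
tcp_pos: [0.5128, 0.139, 0.162]
eef_rot: [178.9, 0.3, -171.5]
contact_force: [0.4, -0.3, -2.6]
gripper_width: 0.0239
time_s: 6.37
tcp_pos: [0.5103, 0.1382, 0.16]
eef_rot: [179.0, 0.5, -150.5]
contact_force: [-0.8, -0.3, -3.1]
gripper_width: 0.0238
time_s: 6.78
tcp_pos: [0.5076, 0.1373, 0.1574]
eef_rot: [179.0, 0.5, -129.6]
contact_force: [-0.7, -0.2, -3.2]
gripper_width: 0.0237
time_s: 7.2
tcp_pos: [0.5049, 0.1363, 0.1547]
eef_rot: [179.0, 0.7, -108.6]
contact_force: [-0.4, 1.5, -2.5]
gripper_width: 0.0237
```

```bash
python3 -m inch '[{"x":0,"y":0,"z":-0.2,"yaw":-1},{"x":0,"y":0,"z":0,"yaw":-1},{"x":0,"y":0,"z":0,"yaw":-1},{"x":0,"y":0,"z":0,"yaw":-0.4},{"x":0,"y":0,"z":0,"yaw":0}]'
python3 -m inch '[{"x":0.96,"y":-0.22,"z":0,"yaw":0},{"x":0.96,"y":-0.22,"z":0,"yaw":0},{"x":0.96,"y":-0.22,"z":0,"yaw":0},{"x":0.96,"y":-0.22,"z":0,"yaw":0},{"x":0.96,"y":-0.22,"z":0,"yaw":0}]'
python3 -m inch '[{"x":0.96,"y":-0.22,"z":-0.1,"yaw":0},{"x":0.96,"y":-0.22,"z":0,"yaw":0},{"x":0.96,"y":-0.22,"z":0,"yaw":0},{"x":0.96,"y":-0.22,"z":0,"yaw":0},{"x":0.8,"y":-0.22,"z":0,"yaw":0}]'
```

```text
time_s: 7.62
tcp_pos: [0.5023, 0.1354, 0.1574]
eef_rot: [178.9, 0.8, -94.1]
contact_force: [-0.9, 0.4, -3.4]
gripper_width: 0.0235
time_s: 8.03
tcp_pos: [0.5201, 0.0136, 0.1537]
eef_rot: [178.8, 0.8, -94.1]
contact_force: [0.9, 0.3, -3.5]
gripper_width: 0.0238
time_s: 8.45
tcp_pos: [0.5373, -0.1103, 0.1524]
eef_rot: [178.6, 0.8, -94.5]
contact_force: [0.1, -0.3, -3.4]
gripper_width: 0.0237
```

```bash
python3 -m inch '[{"x":0.95,"y":-0.28,"z":0,"yaw":-0.2},{"x":0.95,"y":-0.28,"z":0,"yaw":0},{"x":0.95,"y":-0.28,"z":0,"yaw":0},{"x":0.8,"y":-0.28,"z":0,"yaw":0},{"x":0.5,"y":-0.15,"z":0,"yaw":0}]'
python3 -m inch '[{"x":0,"y":0,"z":0.3,"yaw":0},{"x":0,"y":0,"z":0,"yaw":0}]'
python3 - <<'E'
from plant import r
import cv2,numpy as np
i=r.camera_info("wrist");im,d=r.capture("wrist");np.savez("pics/w3.npz",im=im,d=d,K=i["mtx"],P=i["pose"])
i=r.camera_info("scene");im2,d2=r.capture("scene");np.savez("pics/s3.npz",im=im2,d=d2,K=i["mtx"],P=i["pose"])
cv2.imwrite("pics/w3.png",np.hstack([cv2.resize(im,(400,300)),cv2.resize(im2[80:260,140:380],(400,300))])[:,:,::-1]);s=r.get_state();print(s["tcp_pos"],s["eef_rot"])
E
```

```text
time_s: 8.87
tcp_pos: [0.5604, -0.2225, 0.1477]
eef_rot: [178.4, 0.9, -94.2]
contact_force: [0.2, -0.7, -2.2]
gripper_width: 0.0238
time_s: 9.03
tcp_pos: [0.5598, -0.2249, 0.1385]
eef_rot: [178.3, 0.9, -94.5]
contact_force: [0.8, 0.8, -4.4]
gripper_width: 0.024
[ 0.56055712 -0.22449219  0.14001741] [178.39489529   0.88234711 -94.41431691]
```

View pics/w3.png

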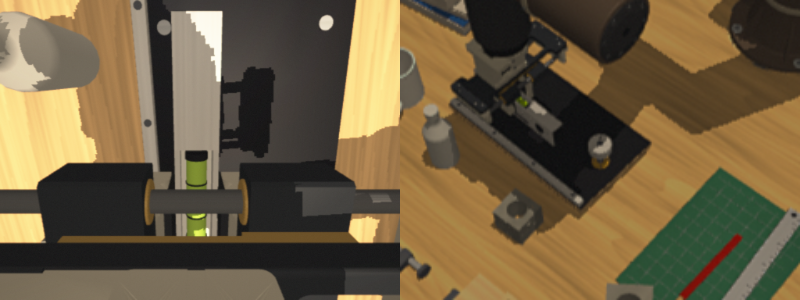

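Wrist view, left half: the rail is the grey strip whose right (inner) edge runs from about (147,5) to (158,160). The level sits at u=172–222 and the plate is black between them. I'll measure the rail's inner edge and the held level.

```bash
cat > edge.py <<'E'
from h import *
def bright_edges(f,rows,c0,c1,fall=True):
    g=cv2.GaussianBlur(f["im"].astype(np.float32).mean(-1),(3,3),0);out=[]
    for v in rows:
        d=np.diff(g[v,c0:c1]);k=np.argmin(d) if fall else np.argmax(d);out.append((c0+k+.5,v))
    return np.array(out)
def worldline(e,z,f):
    P=np.array([ray(u,v,z,f["K"],f["P"]) for u,v in e])[:,:2].astype(np.float32)
    vx,vy,x,y=cv2.fitLine(P,cv2.DIST_HUBER,0,.001,.001).ravel()
    n=np.array([-vy,vx]);return np.array([x,y]),np.degrees(np.arctan(vy/vx)),np.std((P-[x,y])@n)
E
python3 - <<'E'
from edge import *
f=np.load("pics/w3.npz")
e=bright_edges(f,range(15,195,5),165,215);print(e[::6].tolist());q=worldline(e,.0555,f);print("rail inner top edge",q)
p=cloud(f["d"],f["K"],f["P"])
c,a=q[0],np.radians(q[1]%180);t=np.array([np.cos(a),np.sin(a)]);n=np.array([t[1],-t[0]])
print("n",n)
m=(p[...,2]>.05)&(p[...,2]<.062)&(np.abs((p[...,:2]-c)@n)<.03);print("railtop pts z",np.median(p[m][:,2]),np.percentile((p[m][:,:2]-c)@n*1000,[1,50,99]))
m=(p[...,2]>.03)&(p[...,2]<.05);print("plate z by y",[ (y,round(float(np.median(p[m&(abs(p[...,1]-y)<.01)][:,2])),4)) for y in (-.34,-.3,-.26)])
m=(p[...,2]>.142)&(p[...,2]<.165)&(p[...,1]<-.24);print("level top",rect(p[m]),np.median(p[m][:,2]))
tcp=np.array([.5606,-.2245]);print("tcp dist to rail inner mm",(tcp-c)@n*1000)
print("knob dist",(np.array([.517,-.072])-c)@n*1000)
E
```

```text
[[188.5, 15.0], [190.5, 45.0], [193.5, 75.0], [195.5, 105.0], [197.5, 135.0], [199.5, 165.0]]
rail inner top edge (array([ 0.58827114, -0.29976478], dtype=float32), np.float32(87.329056), np.float32(0.0016696987))
n [ 0.99891365 -0.04659986]
railtop pts z 0.05571070155354663 [ 1.44735564  6.89986167 13.30825786]
plate z by y [(-0.34, 0.0446), (-0.3, 0.044), (-0.26, 0.0434)]
level top (array([ 554.7, -282.1]), 86.2, 24.1, 85.43) 0.15159814247020004
tcp dist to rail inner mm -31.148409076696126
knob dist -81.80752343750541
```

```bash
python3 -m inch '[{"x":0,"y":-0.4,"z":0.3,"yaw":-0.4},{"x":0,"y":0,"z":0.6,"yaw":0},{"x":0,"y":0,"z":0.6,"yaw":0},{"x":0,"y":0,"z":0.3,"yaw":0},{"x":0,"y":0,"z":0,"yaw":0}]'
python3 - <<'E'
from edge import *
from plant import r
i=r.camera_info("wrist");im,d=r.capture("wrist");f=dict(im=im,d=d,K=i["mtx"],P=i["pose"]);np.savez("pics/w4.npz",**f)
s=r.get_state();print(s["tcp_pos"],s["eef_rot"],s["contact_force"])
p=cloud(d,f["K"],f["P"])
m=(p[...,2]>.052)&(p[...,2]<.063)&(p[...,0]>.57)&(p[...,0]<.63)&(p[...,1]<-.24);print("rail top",rect(p[m]),np.median(p[m][:,2]))
# inner edge per y slice from the depth points of the rail's top
ys=np.arange(-.36,-.24,.01);q=[(np.percentile(p[m&(abs(p[...,1]-y)<.005)][:,0],2),y) for y in ys if (m&(abs(p[...,1]-y)<.005)).sum()>10]
print(np.round(q,4).tolist());k=np.polyfit([a[1] for a in q],[a[0] for a in q],1);print("rail heading",90-np.degrees(np.arctan(k[0])),"x at tcp y",np.polyval(k,s["tcp_pos"][1]))
z=s["tcp_pos"][2]+.013;m=(abs(p[...,2]-z)<.008)&(p[...,1]<-.24)&(p[...,0]<.60);print("level top",rect(p[m]),np.median(p[m][:,2]))
cv2.imwrite("pics/w4.png",im[:,:,::-1])
E
```

```text
time_s: 9.55
tcp_pos: [0.571, -0.2199, 0.0962]
eef_rot: [178.7, 0.9, -92.5]
contact_force: [-0.7, 0.0, -3.6]
gripper_width: 0.0239
[ 0.57130111 -0.22005088  0.09695869] [178.70758833   0.91680247 -92.48433457] [ 0.16229032 -0.39622873 -2.73483124]
rail top (array([ 596.2, -289.7]), 99.7, 12.3, 87.27) 0.05577993567882737
[[0.588, -0.34], [0.5884, -0.33], [0.5888, -0.32], [0.5892, -0.31], [0.5898, -0.3], [0.5902, -0.29], [0.5907, -0.28], [0.5912, -0.27], [0.5917, -0.26], [0.5922, -0.25]]
rail heading 87.28186471964177 x at tcp y 0.5935934260229863
level top (array([ 567.7, -279.9]), 80.7, 24.2, 87.44) 0.10932057410978437
```

View pics/w4.png

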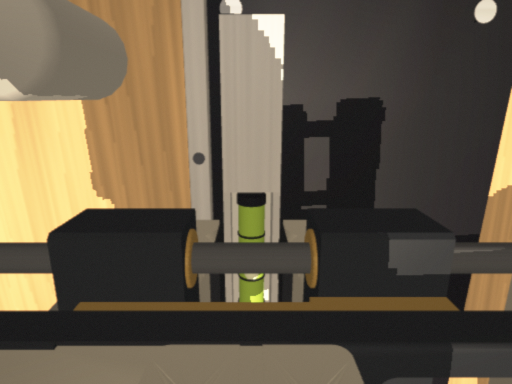

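The picture shows the rail (u=185–210) and the level (u=222–283) parallel, 87.3° against 87.4°, with a gap of about 11 mm. I'll lower gently.

```bash
python3 -m inch '[{"x":0,"y":0,"z":0.3,"yaw":0},{"x":0,"y":0,"z":0.3,"yaw":0},{"x":0,"y":0,"z":0.1,"yaw":0},{"x":0,"y":0,"z":0,"yaw":0}]'
python3 -m inch '[{"x":0,"y":0,"z":0.06,"yaw":0},{"x":0,"y":0,"z":0.06,"yaw":0},{"x":0,"y":0,"z":0,"yaw":0}]'
```

```text
time_s: 9.93
tcp_pos: [0.5724, -0.2189, 0.0807]
eef_rot: [178.9, 0.9, -92.4]
contact_force: [0.0, -0.1, -2.6]
gripper_width: 0.0242
time_s: 10.18
tcp_pos: [0.5726, -0.219, 0.0779]
eef_rot: [179.0, 0.9, -92.4]
contact_force: [0.0, 0.8, -2.7]
gripper_width: 0.0239
```

```bash
python3 -m inch '[{"x":0,"y":-0.12,"z":0,"yaw":0},{"x":0,"y":-0.1,"z":0.04,"yaw":0},{"x":0,"y":0,"z":0.06,"yaw":0},{"x":0,"y":0,"z":0,"yaw":0}]'
python3 -m inch '[{"x":0,"y":0,"z":0.06,"yaw":0},{"x":0,"y":0,"z":0.03,"yaw":0},{"x":0,"y":0,"z":0,"yaw":0}]'
```

```text
time_s: 10.52
tcp_pos: [0.5791, -0.2196, 0.0757]
eef_rot: [179.0, 0.9, -92.4]
contact_force: [-0.1, -0.4, -3.6]
gripper_width: 0.0241
time_s: 10.77
tcp_pos: [0.5792, -0.2195, 0.0731]
eef_rot: [179.0, 0.9, -92.4]
contact_force: [-0.3, 0.0, -2.9]
gripper_width: 0.0242
```

```bash
python3 -m inch '[{"x":0,"y":0,"z":0.05,"yaw":0},{"x":0,"y":0,"z":0,"yaw":0}]'
python3 -m inch '[{"x":0,"y":0,"z":0.05,"yaw":0},{"x":0,"y":0,"z":0,"yaw":0}]'
python3 -m inch '[{"x":0,"y":-0.06,"z":0,"yaw":0},{"x":0,"y":0,"z":0,"yaw":0}]'
```

```text
time_s: 10.93
tcp_pos: [0.5792, -0.2196, 0.0718]
eef_rot: [179.0, 0.9, -92.4]
contact_force: [0.5, -0.1, -1.9]
gripper_width: 0.0239
time_s: 11.1
tcp_pos: [0.5796, -0.2196, 0.071]
eef_rot: [179.1, 0.8, -92.4]
contact_force: [-0.3, -0.7, -1.9]
gripper_width: 0.0239
time_s: 11.27
tcp_pos: [0.5811, -0.2196, 0.0711]
eef_rot: [179.1, 0.8, -92.4]
contact_force: [-0.1, 0.9, -2.6]
gripper_width: 0.0239
```

```bash
python3 -m inch '[{"x":0,"y":-0.04,"z":0.04,"yaw":0},{"x":0,"y":0,"z":0,"yaw":0}]'
python3 -m inch '[{"x":0,"y":-0.04,"z":0.03,"yaw":0},{"x":0,"y":0,"z":0,"yaw":0}]'
python3 -m inch '[{"x":0,"y":-0.04,"z":0.03,"yaw":0},{"x":0,"y":0,"z":0,"yaw":0}]'
```

```text
time_s: 11.43
tcp_pos: [0.582, -0.2197, 0.0704]
eef_rot: [179.1, 0.8, -92.4]
contact_force: [-1.2, 0.0, 0.1]
gripper_width: 0.0239
time_s: 11.6
tcp_pos: [0.5822, -0.2198, 0.0705]
eef_rot: [179.0, 0.8, -92.4]
contact_force: [0.3, -0.7, -1.3]
gripper_width: 0.0238
time_s: 11.77
tcp_pos: [0.5823, -0.2198, 0.0704]
eef_rot: [178.9, 0.8, -92.4]
contact_force: [-0.8, -0.1, -1.2]
gripper_width: 0.0243
```

```bash
python3 -m inch '[{"x":0,"y":-0.12,"z":0,"yaw":0}]'
python3 -m inch '[{"x":0,"y":-0.12,"z":0.05,"yaw":0}]'
```

```text
time_s: 11.85
tcp_pos: [0.5827, -0.2198, 0.0703]
eef_rot: [178.6, 0.8, -92.4]
contact_force: [-16.1, 4.3, 14.4]
gripper_width: 0.0238
time_s: 11.93
tcp_pos: [0.5828, -0.2198, 0.0702]
eef_rot: [178.3, 0.9, -92.5]
contact_force: [-19.5, 7.7, 32.3]
gripper_width: 0.0237
```

```bash
python3 -m inch '[{"x":0,"y":0,"z":0,"yaw":0},{"x":0,"y":0,"z":0,"yaw":0}]'
python3 -m inch '[{"x":0,"y":0,"z":0,"yaw":0},{"x":0,"y":0,"z":0,"yaw":0},{"x":0,"y":0,"z":0,"yaw":0},{"x":0,"y":0,"z":0,"yaw":0}]' 0.05
python3 -m inch '[{"x":0,"y":0,"z":-0.6,"yaw":0},{"x":0,"y":0,"z":-1,"yaw":0},{"x":0,"y":0,"z":-1,"yaw":0},{"x":0,"y":0,"z":-1,"yaw":0},{"x":0,"y":0,"z":0,"yaw":0}]'
python3 - <<'E'
from edge import *
from plant import r
i=r.camera_info("wrist");im,d=r.capture("wrist");f=dict(im=im,d=d,K=i["mtx"],P=i["pose"]);np.savez("pics/w5.npz",**f)
s=r.get_state();print(s["tcp_pos"],s["eef_rot"],s["contact_force"])
p=cloud(d,f["K"],f["P"])
m=(p[...,2]>.052)&(p[...,2]<.063)&(p[...,0]>.57)&(p[...,0]<.63)&(p[...,1]<-.15);R=rect(p[m]);print("rail top",R)
m=(abs(p[...,2]-.086)<.008)&(p[...,0]>.54)&(p[...,0]<.62)&(p[...,1]<-.15);L=rect(p[m]);print("level top",L,np.median(p[m][:,2]))
a=np.radians(87.27);n=np.array([np.sin(a),-np.cos(a)]);print("centre-line spacing (flush: 18)",(R[0]-L[0])@n)
i=r.camera_info("scene");im2,d2=r.capture("scene");np.savez("pics/s5.npz",im=im2,d=d2,K=i["mtx"],P=i["pose"])
cv2.imwrite("pics/w5.png",np.hstack([cv2.resize(im,(400,300)),cv2.resize(im2[80:260,140:380],(400,300))])[:,:,::-1])
E
```

```text
time_s: 12.1
tcp_pos: [0.5824, -0.2199, 0.0709]
eef_rot: [178.3, 0.9, -92.5]
contact_force: [0.1, 0.4, -3.6]
gripper_width: 0.0236
time_s: 12.43
tcp_pos: [0.5845, -0.2201, 0.0707]
eef_rot: [178.5, 0.8, -92.4]
contact_force: [-1.2, -0.4, -0.6]
gripper_width: 0.0431
time_s: 12.85
tcp_pos: [0.587, -0.2218, 0.1616]
eef_rot: [178.3, 0.8, -92.4]
contact_force: [1.2, -0.8, 0.9]
gripper_width: 0.0459
[ 0.58605851 -0.22130904  0.15941456] [178.13735523   0.85983265 -92.44430784] [-0.22786248 -0.50581454 -0.24925196]
rail top (array([ 597.1, -267. ]), 180.5, 12.6, 87.33)
level top (array([ 580. , -234.8]), 170.1, 24.1, 87.5) 0.08426974481228061
centre-line spacing (flush: 18) 18.614261419149845
```

View pics/w5.png

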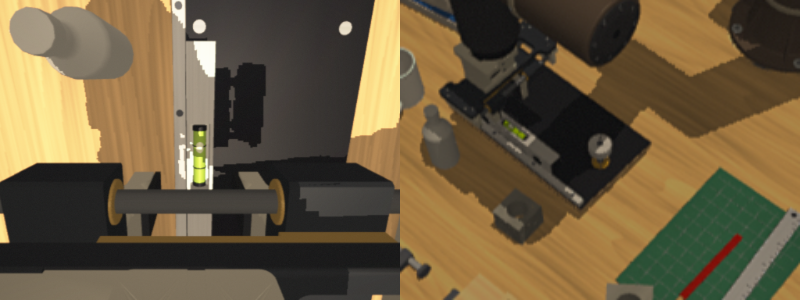

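The level lies along the rail with a gap of about 0.6 mm. Its bubble, near (199,172), is off towards the ball-foot end. Next I move over the knob and wind the wrist back counter-clockwise.

```bash
python3 -m inch '[{"x":-0.97,"y":0.5,"z":0,"yaw":0},{"x":-0.97,"y":0.5,"z":0,"yaw":0},{"x":-0.97,"y":0.5,"z":0,"yaw":0},{"x":-0.97,"y":0.5,"z":0,"yaw":0},{"x":-0.97,"y":0.5,"z":0,"yaw":0}]' 0.36
python3 -m inch '[{"x":-0.7,"y":0.4,"z":0,"yaw":0},{"x":0,"y":0,"z":0,"yaw":-1},{"x":0,"y":0,"z":0,"yaw":-1},{"x":0,"y":0,"z":0,"yaw":-1},{"x":0,"y":0,"z":0,"yaw":-1}]'
python3 -m inch '[{"x":0,"y":0,"z":0,"yaw":-1},{"x":0,"y":0,"z":0,"yaw":-1},{"x":0,"y":0,"z":0,"yaw":-1},{"x":0,"y":0,"z":0,"yaw":-1},{"x":0,"y":0,"z":0,"yaw":-1}]'
python3 -m inch '[{"x":0,"y":0,"z":0,"yaw":-1},{"x":0,"y":0,"z":0,"yaw":-1},{"x":0,"y":0,"z":0,"yaw":-1},{"x":0,"y":0,"z":0,"yaw":-1},{"x":0,"y":0,"z":0,"yaw":-1}]'
python3 -m inch '[{"x":0,"y":0,"z":0,"yaw":-1},{"x":0,"y":0,"z":0,"yaw":-1},{"x":0,"y":0,"z":0,"yaw":-1},{"x":0,"y":0,"z":0,"yaw":-1},{"x":0,"y":0,"z":0,"yaw":-1}]'
python3 -m inch '[{"x":0,"y":0,"z":0,"yaw":-1},{"x":0,"y":0,"z":0,"yaw":-1},{"x":0,"y":0,"z":0,"yaw":-1},{"x":0,"y":0,"z":0,"yaw":-1},{"x":0,"y":0,"z":0,"yaw":-1}]'
python3 -m inch '[{"x":0,"y":0,"z":0,"yaw":-1},{"x":0,"y":0,"z":0,"yaw":-1},{"x":0,"y":0,"z":0,"yaw":-1},{"x":0,"y":0,"z":0,"yaw":-1},{"x":0,"y":0,"z":0,"yaw":-1}]'
python3 -m inch '[{"x":0,"y":0,"z":0,"yaw":-1},{"x":0,"y":0,"z":0,"yaw":-1},{"x":0,"y":0,"z":0,"yaw":-1},{"x":0,"y":0,"z":0,"yaw":-1},{"x":0,"y":0,"z":0,"yaw":-1}]'
python3 - <<'E'
from edge import *
from plant import r
i=r.camera_info("wrist");im,d=r.capture("wrist");f=dict(im=im,d=d,K=i["mtx"],P=i["pose"]);np.savez("pics/w6.npz",**f)
s=r.get_state();print(s["tcp_pos"],s["eef_rot"],s["joints"])
p=cloud(d,f["K"],f["P"])
m=(abs(p[...,2]-.098)<.006)&(np.hypot(p[...,0]-.517,p[...,1]+.072)<.04);print("knob",m.sum(),rect(p[m]) if m.sum()>20 else "",np.median(p[m][:,2]))
cv2.imwrite("pics/w6.png",im[:,:,::-1])
E
```

```text
time_s: 13.37
tcp_pos: [0.5248, -0.097, 0.1549]
eef_rot: [177.5, 0.9, -92.9]
contact_force: [0.1, 1.0, -0.3]
gripper_width: 0.0593
time_s: 13.78
tcp_pos: [0.5095, -0.0731, 0.1507]
eef_rot: [177.5, 1.7, -76.1]
contact_force: [0.5, -0.4, 0.1]
gripper_width: 0.0594
time_s: 14.2
tcp_pos: [0.5061, -0.0727, 0.1448]
eef_rot: [177.8, 2.7, -55.1]
contact_force: [1.1, -0.6, 1.1]
gripper_width: 0.0591
time_s: 14.62
tcp_pos: [0.5027, -0.0728, 0.1387]
eef_rot: [178.6, 3.7, -34.1]
contact_force: [0.7, 1.1, 0.2]
gripper_width: 0.0594
time_s: 15.03
tcp_pos: [0.4993, -0.073, 0.1327]
eef_rot: [179.9, 4.4, -13.1]
contact_force: [0.2, 0.9, 0.3]
gripper_width: 0.0595
time_s: 15.45
tcp_pos: [0.4958, -0.0732, 0.1268]
eef_rot: [-178.4, 4.7, 8.0]
contact_force: [-0.4, -0.2, -0.6]
gripper_width: 0.0594
time_s: 15.87
tcp_pos: [0.4923, -0.0734, 0.1209]
eef_rot: [-176.7, 4.3, 29.0]
contact_force: [-0.5, 0.3, -0.2]
gripper_width: 0.0598
time_s: 16.28
tcp_pos: [0.4887, -0.0736, 0.1151]
eef_rot: [-175.0, 3.2, 50.0]
contact_force: [-0.1, -0.6, 0.3]
gripper_width: 0.0598
[ 0.48843568 -0.07363413  0.11486654] [-174.94095131    3.15774392   50.29430527] [ 12.58961857  13.96067383 -25.75907469  -2.50634222 -55.89562304
 129.07239414]
knob 4612 (array([516.9, -74. ]), 40.9, 40.3, 0.6) 0.09843730876249147
```

```bash
python3 -m inch '[{"x":0,"y":0,"z":-0.8,"yaw":0},{"x":0,"y":0,"z":0,"yaw":0},{"x":0,"y":0,"z":0,"yaw":0}]'
python3 -m inch '[{"x":0,"y":0,"z":-0.8,"yaw":0},{"x":0,"y":0,"z":0,"yaw":0},{"x":0,"y":0,"z":0,"yaw":0}]'
python3 -m inch '[{"x":0.77,"y":0.92,"z":0,"yaw":0},{"x":0,"y":0,"z":0,"yaw":0},{"x":0,"y":0,"z":0,"yaw":0}]'
```

```text
time_s: 16.58
tcp_pos: [0.4886, -0.074, 0.1323]
eef_rot: [-174.7, 3.4, 50.1]
contact_force: [-0.5, -0.1, -1.2]
gripper_width: 0.0595
time_s: 16.83
tcp_pos: [0.4896, -0.0744, 0.1506]
eef_rot: [-174.6, 3.6, 49.8]
contact_force: [-0.5, -1.0, -0.5]
gripper_width: 0.0596
time_s: 17.08
tcp_pos: [0.5195, -0.0746, 0.1455]
eef_rot: [-174.6, 3.6, 49.7]
contact_force: [-1.3, 0.2, -0.1]
gripper_width: 0.0596
```

```bash
python3 -m inch '[{"x":0.08,"y":0.09,"z":0.9,"yaw":0},{"x":0,"y":0,"z":0.9,"yaw":0},{"x":0,"y":0,"z":0.5,"yaw":0},{"x":0,"y":0,"z":0,"yaw":0}]'
```

```text
time_s: 17.42
tcp_pos: [0.516, -0.0737, 0.0846]
eef_rot: [-174.6, 3.6, 49.6]
contact_force: [-0.3, -0.1, -0.2]
gripper_width: 0.0598
```

```bash
python3 -m inch '[{"x":0,"y":0,"z":0.15,"yaw":0},{"x":0,"y":0,"z":0,"yaw":0},{"x":0,"y":0,"z":0,"yaw":0},{"x":0,"y":0,"z":0,"yaw":0}]' -1 30
python3 -m inch '[{"x":0,"y":0,"z":0,"yaw":0},{"x":0,"y":0,"z":0,"yaw":0},{"x":0,"y":0,"z":0,"yaw":0}]'
python3 -m inch '[{"x":0,"y":0,"z":0,"yaw":1},{"x":0,"y":0,"z":0,"yaw":1},{"x":0,"y":0,"z":0,"yaw":1},{"x":0,"y":0,"z":0,"yaw":1},{"x":0,"y":0,"z":0,"yaw":1}]'
```

```text
time_s: 17.75
tcp_pos: [0.5161, -0.0745, 0.0807]
eef_rot: [-174.7, 3.7, 49.5]
contact_force: [4.1, -7.5, -17.6]
gripper_width: 0.0396
time_s: 18.0
tcp_pos: [0.5161, -0.0747, 0.0806]
eef_rot: [-174.7, 3.6, 49.5]
contact_force: [0.4, -1.4, -7.5]
gripper_width: 0.0397
time_s: 18.42
tcp_pos: [0.5157, -0.0743, 0.081]
eef_rot: [-176.3, 5.2, 28.8]
contact_force: [1.2, -1.2, -6.3]
gripper_width: 0.0389
```

```bash
python3 - <<'E'
from edge import *
f=np.load("pics/w5.npz");K,P=f["K"],f["P"]
hsv=cv2.cvtColor(f["im"],cv2.COLOR_RGB2HSV)
sub=f["im"][150:245,235:275]
cv2.imwrite("pics/vial5.png",cv2.resize(sub[:,:,::-1],None,fx=6,fy=6,interpolation=cv2.INTER_CUBIC))
for n in ("scene0","side0","s5"):
    f=np.load(f"pics/{n}.npz");p=cloud(f["d"],f["K"],f["P"])
    a=np.radians(87.27);t=np.array([np.cos(a),np.sin(a)]);x=np.array([t[1],-t[0]]);q=p[...,:2]-[.509,-.202]
    by,bx=q@t,q@x
    m=(f["d"]>0)&(abs(by)<.15)&(bx>-.085)&(bx<.045)&(p[...,2]>.03)&(p[...,2]<.052)&(np.hypot(by-.13,bx)>.05)
    A=np.c_[by[m],bx[m],np.ones(m.sum())];c,*_=np.linalg.lstsq(A,p[m][:,2],rcond=None);print(n,m.sum(),np.round(c*1000,2))
    m=(f["d"]>0)&(abs(p[...,2])<.008)&(abs(q).max(-1)<.3);A=np.c_[by[m],bx[m],np.ones(m.sum())];c,*_=np.linalg.lstsq(A,p[m][:,2],rcond=None);print("  bench",np.round(c*1000,2))
E
```

```text
scene0 2722 [-13.47  -0.78  42.25]
  bench [ 0.65 -0.77  0.11]
side0 1325 [-14.66  -0.83  42.71]
  bench [-0.38  0.6   0.59]
s5 2077 [-13.68   0.1   42.26]
  bench [ 0.68 -0.95  0.11]
```

View pics/vial5.png

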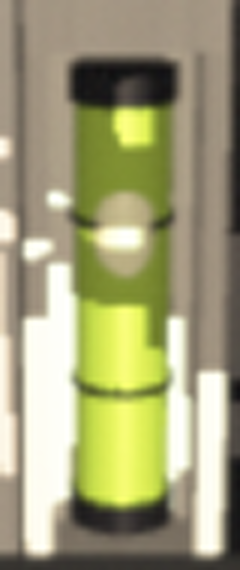

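The vial close-up puts the lines at rows 220 and 388 and the bubble at about 234, so the offset is about 9 mm. The plate slope relative to the bench is about 14.2 mrad, or 10 mm. That calls for about 205° clockwise in total, of which 21° is done.

```bash
python3 -m inch '[{"x":0,"y":0,"z":0,"yaw":1},{"x":0,"y":0,"z":0,"yaw":1},{"x":0,"y":0,"z":0,"yaw":1},{"x":0,"y":0,"z":0,"yaw":1},{"x":0,"y":0,"z":0,"yaw":1}]'
python3 -m inch '[{"x":0,"y":0,"z":0,"yaw":1},{"x":0,"y":0,"z":0,"yaw":1},{"x":0,"y":0,"z":0,"yaw":1},{"x":0,"y":0,"z":0,"yaw":1},{"x":0,"y":0,"z":0,"yaw":1}]'
python3 -m inch '[{"x":0,"y":0,"z":0,"yaw":1},{"x":0,"y":0,"z":0,"yaw":1},{"x":0,"y":0,"z":0,"yaw":1},{"x":0,"y":0,"z":0,"yaw":1},{"x":0,"y":0,"z":0,"yaw":1}]'
python3 -m inch '[{"x":0,"y":0,"z":0,"yaw":1},{"x":0,"y":0,"z":0,"yaw":1},{"x":0,"y":0,"z":0,"yaw":1},{"x":0,"y":0,"z":0,"yaw":1},{"x":0,"y":0,"z":0,"yaw":1}]'
```

```text
time_s: 18.83
tcp_pos: [0.5152, -0.0736, 0.0817]
eef_rot: [-178.3, 6.2, 7.6]
contact_force: [0.8, -1.5, -6.6]
gripper_width: 0.0391
time_s: 19.25
tcp_pos: [0.5151, -0.0727, 0.0824]
eef_rot: [179.5, 6.3, -13.5]
contact_force: [-0.2, -1.3, -4.8]
gripper_width: 0.0389
time_s: 19.67
tcp_pos: [0.5154, -0.0717, 0.083]
eef_rot: [177.5, 5.7, -34.7]
contact_force: [0.1, -1.5, -7.5]
gripper_width: 0.0393
time_s: 20.08
tcp_pos: [0.516, -0.0708, 0.0835]
eef_rot: [176.0, 4.4, -55.8]
contact_force: [0.7, -1.7, -7.4]
gripper_width: 0.0391
```

```bash
python3 -m inch '[{"x":0,"y":0,"z":0,"yaw":1},{"x":0,"y":0,"z":0,"yaw":1},{"x":0,"y":0,"z":0,"yaw":1},{"x":0,"y":0,"z":0,"yaw":1},{"x":0,"y":0,"z":0,"yaw":1}]'
python3 -m inch '[{"x":0,"y":0,"z":0,"yaw":1},{"x":0,"y":0,"z":0,"yaw":1},{"x":0,"y":0,"z":0,"yaw":1},{"x":0,"y":0,"z":0,"yaw":1},{"x":0,"y":0,"z":0,"yaw":1}]'
python3 -m inch '[{"x":0,"y":0,"z":0,"yaw":1},{"x":0,"y":0,"z":0,"yaw":1},{"x":0,"y":0,"z":0,"yaw":1},{"x":0,"y":0,"z":0,"yaw":1},{"x":0,"y":0,"z":0,"yaw":1}]'
python3 -m inch '[{"x":0,"y":0,"z":0,"yaw":1},{"x":0,"y":0,"z":0,"yaw":1},{"x":0,"y":0,"z":0,"yaw":1},{"x":0,"y":0,"z":0,"yaw":1},{"x":0,"y":0,"z":0,"yaw":1}]'
python3 -m inch '[{"x":0,"y":0,"z":0,"yaw":1},{"x":0,"y":0,"z":0,"yaw":1},{"x":0,"y":0,"z":0,"yaw":1},{"x":0,"y":0,"z":0,"yaw":0},{"x":0,"y":0,"z":0,"yaw":0}]'
python3 - <<'E'
from edge import *
from plant import r
for k in range(3):
  pass
out={}
for n in ("scene","side","wrist"):
    i=r.camera_info(n);im,d=r.capture(n);f=dict(im=im,d=d,K=i["mtx"],P=i["pose"]);np.savez(f"pics/{n}7.npz",**f)
    p=cloud(f["d"],f["K"],f["P"])
    a=np.radians(87.27);t=np.array([np.cos(a),np.sin(a)]);x=np.array([t[1],-t[0]]);q=p[...,:2]-[.509,-.202]
    by,bx=q@t,q@x
    m=(f["d"]>0)&(abs(by)<.15)&(bx>-.085)&(bx<.045)&(p[...,2]>.03)&(p[...,2]<.052)&(np.hypot(by-.13,bx)>.05)
    if m.sum()>300:
        A=np.c_[by[m],bx[m],np.ones(m.sum())];c,*_=np.linalg.lstsq(A,p[m][:,2],rcond=None);print(n,m.sum(),np.round(c*1000,2))
cv2.imwrite("pics/w7.png",im[:,:,::-1])
E
```

```text
time_s: 20.5
tcp_pos: [0.517, -0.0703, 0.0837]
eef_rot: [174.9, 2.7, -76.8]
contact_force: [-0.1, -2.5, -8.5]
gripper_width: 0.0395
time_s: 20.92
tcp_pos: [0.5182, -0.0701, 0.0838]
eef_rot: [174.6, 0.9, -97.8]
contact_force: [0.9, -2.5, -8.5]
gripper_width: 0.0398
time_s: 21.33
tcp_pos: [0.5193, -0.0705, 0.0837]
eef_rot: [174.8, -1.0, -118.7]
contact_force: [1.2, -2.7, -9.2]
gripper_width: 0.0397
time_s: 21.75
tcp_pos: [0.5201, -0.0713, 0.0837]
eef_rot: [175.6, -2.7, -139.6]
contact_force: [2.5, -3.4, -7.6]
gripper_width: 0.0395
time_s: 22.17
tcp_pos: [0.5205, -0.0719, 0.0837]
eef_rot: [176.4, -3.5, -152.3]
contact_force: [1.4, -2.4, -6.6]
gripper_width: 0.0393
scene 1342 [-2.63 -1.23 43.83]
side 1309 [-1.75  0.24 44.42]
wrist 51246 [-1.63  0.25 44.33]
```

View pics/w7.png

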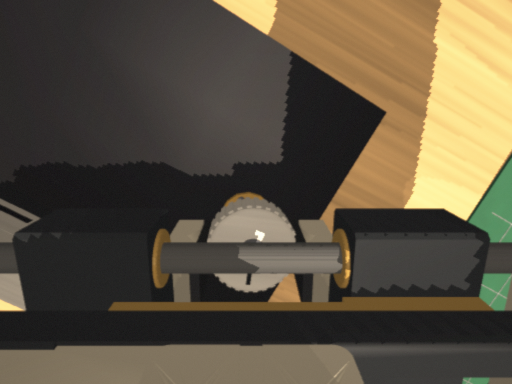

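```bash
python3 -m inch '[{"x":0,"y":0,"z":0,"yaw":1},{"x":0,"y":0,"z":0,"yaw":1},{"x":0,"y":0,"z":0,"yaw":1},{"x":0,"y":0,"z":0,"yaw":1},{"x":0,"y":0,"z":0,"yaw":0.8}]'
python3 -m inch '[{"x":0,"y":0,"z":0,"yaw":0},{"x":0,"y":0,"z":0,"yaw":0},{"x":0,"y":0,"z":0,"yaw":0},{"x":0,"y":0,"z":0,"yaw":0}]' 0.36
python3 -m inch '[{"x":0,"y":0,"z":-0.9,"yaw":0},{"x":0,"y":0,"z":-0.9,"yaw":0},{"x":0,"y":0,"z":-0.9,"yaw":0},{"x":0,"y":0,"z":-0.9,"yaw":0},{"x":0,"y":0,"z":0,"yaw":0}]'
python3 -m inch '[{"x":0,"y":0,"z":0,"yaw":1},{"x":0,"y":0,"z":0,"yaw":1},{"x":0,"y":0,"z":0,"yaw":0.4},{"x":0,"y":0,"z":0,"yaw":0}]'
```

```text
time_s: 22.73
tcp_pos: [0.5206, -0.0728, 0.0838]
eef_rot: [177.9, -4.5, -171.8]
contact_force: [1.8, -3.4, -7.0]
gripper_width: 0.039
time_s: 23.07
tcp_pos: [0.5219, -0.0726, 0.086]
eef_rot: [177.9, -4.4, -171.4]
contact_force: [-0.3, 0.3, 0.7]
gripper_width: 0.0576
time_s: 23.48
tcp_pos: [0.529, -0.0747, 0.1801]
eef_rot: [177.9, -4.4, -170.9]
contact_force: [1.1, 0.1, 0.1]
gripper_width: 0.0595
time_s: 23.82
tcp_pos: [0.5306, -0.074, 0.1837]
eef_rot: [178.6, -4.3, 179.4]
contact_force: [-0.2, -0.3, -0.2]
gripper_width: 0.0594
```

```bash
python3 -m inch '[{"x":0,"y":-0.98,"z":-0.1,"yaw":0.5},{"x":0,"y":-0.98,"z":-0.1,"yaw":0},{"x":0,"y":-0.98,"z":-0.1,"yaw":0},{"x":0,"y":-0.98,"z":-0.1,"yaw":0},{"x":0,"y":-0.98,"z":-0.1,"yaw":0}]' 1
python3 -m inch '[{"x":0,"y":-0.7,"z":0,"yaw":0},{"x":0,"y":0,"z":0,"yaw":0},{"x":0,"y":0,"z":0,"yaw":0}]'
python3 - <<'E'
from edge import *
from plant import r
for n in ("scene","wrist"):
    i=r.camera_info(n);im,d=r.capture(n);f=dict(im=im,d=d,K=i["mtx"],P=i["pose"]);np.savez(f"pics/{n}8.npz",**f)
    p=cloud(f["d"],f["K"],f["P"])
    a=np.radians(87.27);t=np.array([np.cos(a),np.sin(a)]);x=np.array([t[1],-t[0]]);q=p[...,:2]-[.509,-.202]
    by,bx=q@t,q@x
    m=(f["d"]>0)&(abs(by)<.15)&(bx>-.085)&(bx<.045)&(p[...,2]>.03)&(p[...,2]<.055)&(np.hypot(by-.13,bx)>.05)
    if m.sum()>300:
        A=np.c_[by[m],bx[m],np.ones(m.sum())];c,*_=np.linalg.lstsq(A,p[m][:,2],rcond=None);print(n,m.sum(),np.round(c*1000,2))
print(r.get_state()["tcp_pos"],r.get_state()["eef_rot"])
cv2.imwrite("pics/w8.png",im[:,:,::-1])
g=cv2.cvtColor(im,cv2.COLOR_RGB2HSV);m=((g[...,0]>28)&(g[...,0]<48)&(g[...,1]>130)&(g[...,2]>70));v,u=np.nonzero(m);print("vial px",u.min() if len(u) else 0,u.max() if len(u) else 0,v.min() if len(v) else 0,v.max() if len(v) else 0)
E
```

```text
time_s: 24.23
tcp_pos: [0.5277, -0.1964, 0.194]
eef_rot: [178.6, -4.3, 178.4]
contact_force: [0.0, -0.4, 0.6]
gripper_width: 0.0855
time_s: 24.48
tcp_pos: [0.5266, -0.2187, 0.1935]
eef_rot: [178.6, -4.3, 178.5]
contact_force: [-0.2, 0.5, 0.4]
gripper_width: 0.0878
scene 2424 [ 1.01 -0.86 44.11]
wrist 40598 [-0.64  0.14 44.44]
[ 0.52667955 -0.21785507  0.19351684] [178.63849485  -4.28351968 178.56156304]
vial px 0 0 0 0
```

View pics/w8.png

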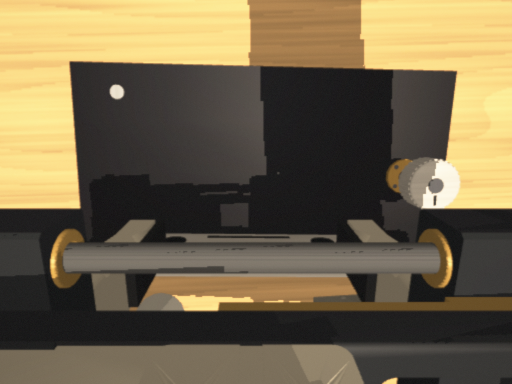

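The level hides behind the gripper bar at about row 235. The plate's residual slope is within about 1 mrad. I'll move 50 mm towards the rail so the vial comes into view.

```bash
python3 -m inch '[{"x":-1,"y":0,"z":0,"yaw":0.25},{"x":-1,"y":0,"z":0,"yaw":0},{"x":0,"y":0,"z":0,"yaw":0},{"x":0,"y":0,"z":0,"yaw":0}]'
python3 - <<'E'
from edge import *
from plant import r
i=r.camera_info("wrist");im,d=r.capture("wrist");f=dict(im=im,d=d,K=i["mtx"],P=i["pose"]);np.savez("pics/wrist9.npz",**f)
s=r.get_state();print(s["tcp_pos"],s["eef_rot"])
p=cloud(d,f["K"],f["P"])
m=(abs(p[...,2]-.087)<.006)&(p[...,0]>.54)&(p[...,0]<.60)&(p[...,1]<-.1)&(p[...,1]>-.34);L=rect(p[m]);print("level top",L,np.median(p[m][:,2]))
m=(abs(p[...,2]-.0555)<.004)&(p[...,0]>.575)&(p[...,0]<.63);print("rail top",rect(p[m]) if m.sum()>50 else m.sum())
g=cv2.cvtColor(im,cv2.COLOR_RGB2HSV);m=((g[...,0]>25)&(g[...,0]<50)&(g[...,1]>120)&(g[...,2]>60));v,u=np.nonzero(m);print("vial px",len(u),np.percentile(u,[1,99]),np.percentile(v,[1,99]))
u0,v0=int(np.median(u)),int(np.median(v));c=im[max(v0-30,0):v0+30,u0-60:u0+60]
cv2.imwrite("pics/v9.png",np.vstack([cv2.resize(c,(600,300),interpolation=cv2.INTER_CUBIC),cv2.resize(im,(600,300))])[:,:,::-1]);print(u0-60,v0-30)
E
```

```text
time_s: 24.92
tcp_pos: [0.578, -0.216, 0.1903]
eef_rot: [178.7, -4.3, 177.8]
contact_force: [-0.9, -0.0, -0.7]
gripper_width: 0.0874
[ 0.5779424  -0.21592009  0.19020108] [178.66941022  -4.25875283 177.85179188]
level top (array([ 580.6, -220.8]), 200.8, 24.8, 87.45) 0.08530881876514024
rail top (array([ 599. , -214.7]), 304.5, 11.8, 87.35)
vial px 709 [213. 275.] [195. 208.]
183 171
```

View pics/v9.png

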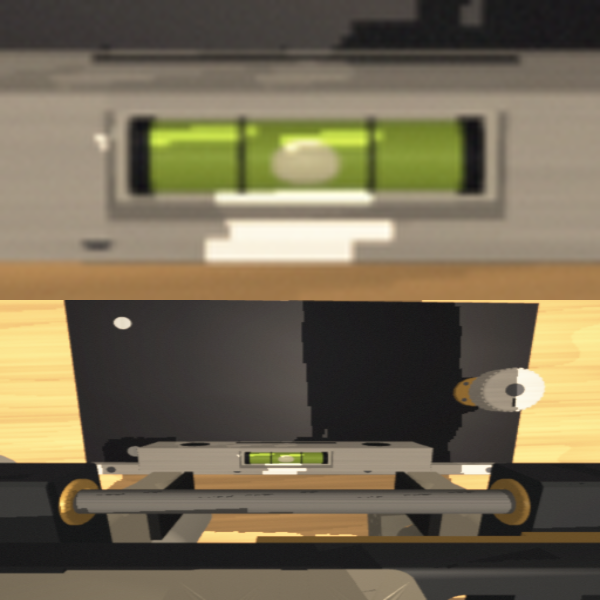

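The lines are at u=241 and 371, so the middle is 306. The bubble spans 272–340, centre 306, so it is centred. The level-to-rail spacing is 18.1 mm against 18 for flush. Now I descend to press.

```bash
python3 -m inch '[{"x":-0.4,"y":-0.2,"z":0.9,"yaw":0.1},{"x":0,"y":0,"z":0.9,"yaw":0},{"x":0,"y":0,"z":0.7,"yaw":0},{"x":0,"y":0,"z":0.3,"yaw":0},{"x":0,"y":0,"z":0,"yaw":0}]' 1
python3 -m inch '[{"x":0,"y":0,"z":0.2,"yaw":0},{"x":0,"y":0,"z":0,"yaw":0}]'
```

```text
time_s: 25.38
tcp_pos: [0.5819, -0.2167, 0.1198]
eef_rot: [178.7, -4.0, 177.7]
contact_force: [-0.7, -0.2, 0.3]
gripper_width: 0.0876
time_s: 25.55
tcp_pos: [0.5813, -0.2162, 0.1156]
eef_rot: [178.7, -4.0, 177.8]
contact_force: [0.0, -0.3, 0.4]
gripper_width: 0.0876
```

```bash
python3 -m inch '[{"x":0,"y":-0.18,"z":0.3,"yaw":0},{"x":0,"y":0,"z":0.2,"yaw":0},{"x":0,"y":0,"z":0,"yaw":0}]'
python3 -m inch '[{"x":0,"y":0,"z":0.06,"yaw":0},{"x":0,"y":0,"z":0,"yaw":0}]'
python3 -m inch '[{"x":0,"y":0,"z":0.06,"yaw":0},{"x":0,"y":0,"z":0,"yaw":0}]'
```

```text
time_s: 25.8
tcp_pos: [0.5815, -0.2208, 0.1048]
eef_rot: [178.7, -3.8, 177.9]
contact_force: [-0.3, 0.1, 0.5]
gripper_width: 0.0876
time_s: 25.97
tcp_pos: [0.5815, -0.2212, 0.1035]
eef_rot: [178.8, -3.7, 177.8]
contact_force: [-1.2, 0.1, -0.3]
gripper_width: 0.0876
time_s: 26.13
tcp_pos: [0.5817, -0.2212, 0.1022]
eef_rot: [178.8, -3.7, 177.8]
contact_force: [-0.5, -0.3, -0.6]
gripper_width: 0.0873
```

```bash
python3 -m inch '[{"x":0,"y":0,"z":0.08,"yaw":0},{"x":0,"y":0,"z":0,"yaw":0}]'
python3 -m inch '[{"x":0,"y":0,"z":0.06,"yaw":0},{"x":0,"y":0,"z":0,"yaw":0}]'
python3 -m inch '[{"x":0,"y":0,"z":0.04,"yaw":0},{"x":0,"y":0,"z":0,"yaw":0}]'
```

```text
time_s: 26.3
tcp_pos: [0.5818, -0.2212, 0.1003]
eef_rot: [178.8, -3.7, 177.8]
contact_force: [-0.4, -0.4, -0.5]
gripper_width: 0.0877
time_s: 26.47
tcp_pos: [0.5817, -0.2211, 0.0987]
eef_rot: [178.8, -3.7, 177.8]
contact_force: [0.4, 1.1, -0.1]
gripper_width: 0.088
time_s: 26.63
tcp_pos: [0.5819, -0.2212, 0.0978]
eef_rot: [178.8, -3.6, 177.8]
contact_force: [-0.6, 0.1, 0.9]
gripper_width: 0.0876
```

```bash
python3 -m inch '[{"x":0,"y":0,"z":0.04,"yaw":0}]'
python3 -m inch '[{"x":0,"y":0,"z":0.04,"yaw":0}]'
python3 -m inch '[{"x":0,"y":0,"z":0.04,"yaw":0}]'
```

```text
time_s: 26.72
tcp_pos: [0.5821, -0.2213, 0.0974]
eef_rot: [178.8, -3.6, 177.9]
contact_force: [-1.4, 2.2, 11.2]
gripper_width: 0.0878
time_s: 26.8
tcp_pos: [0.5826, -0.2213, 0.0974]
eef_rot: [178.8, -3.5, 177.9]
contact_force: [-1.0, 2.5, 10.6]
gripper_width: 0.087
time_s: 26.88
tcp_pos: [0.583, -0.2213, 0.0976]
eef_rot: [178.8, -3.5, 177.9]
contact_force: [-1.0, 2.1, 7.3]
gripper_width: 0.0877
```

```bash
python3 -m inch '[{"x":0.02,"y":0,"z":0.07,"yaw":0}]'
python3 - <<'E'
from edge import *
from plant import r
for k in range(8):
    i=r.camera_info("wrist");im,d=r.capture("wrist");s=r.get_state();print(round(s["time_s"],2),np.round(s["contact_force"],1),np.round(s["tcp_pos"],4))
i2=r.camera_info("side");im2,d2=r.capture("side")
np.savez("pics/w10.npz",im=im,d=d,K=i["mtx"],P=i["pose"]);np.savez("pics/side10.npz",im=im2,d=d2,K=i2["mtx"],P=i2["pose"])
g=cv2.cvtColor(im,cv2.COLOR_RGB2HSV);m=((g[...,0]>25)&(g[...,0]<50)&(g[...,1]>120)&(g[...,2]>60));v,u=np.nonzero(m);print("vial px",len(u),(u.min(),u.max(),v.min(),v.max()) if len(u) else "")
i3=r.camera_info("scene");im3,d3=r.capture("scene");np.savez("pics/scene10.npz",im=im3,d=d3,K=i3["mtx"],P=i3["pose"])
for n,f,I in(("side",i2,im2),("scene",i3,im3)):
    h=np.linalg.inv(f["pose"])@np.array([.581,-.221,.083,1]);q=f["mtx"]@h[:3];q=q[:2]/q[2];u,v=np.round(q).astype(int);print(n,u,v)
    cv2.imwrite(f"pics/{n}10.png",cv2.resize(I[v-25:v+25,u-33:u+33][:,:,::-1],(400,300),interpolation=cv2.INTER_CUBIC))
a=[cv2.imread(f"pics/{n}10.png") for n in("side","scene")];cv2.imwrite("pics/c10.png",np.vstack([np.hstack(a),np.hstack([cv2.resize(im[:,:,::-1],(400,300)),a[0]*0])]))
E
```

```text
time_s: 26.97
tcp_pos: [0.5831, -0.2213, 0.0974]
eef_rot: [178.9, -3.4, 177.9]
contact_force: [-2.8, 3.2, 14.3]
gripper_width: 0.0873
27.02 [-3.7  2.8 10.1] [ 0.583  -0.2213  0.0975]
27.07 [-2.1  2.5 10.4] [ 0.583  -0.2213  0.0974]
27.12 [-2.4  1.9 11.1] [ 0.583  -0.2213  0.0975]
27.17 [-1.4  3.2 11. ] [ 0.583  -0.2213  0.0974]
27.22 [-1.9  2.6  9.9] [ 0.583  -0.2213  0.0975]
27.27 [-2.4  2.2 10.3] [ 0.583  -0.2213  0.0974]
27.32 [-2.7  2.4  9.9] [ 0.583  -0.2213  0.0975]
27.37 [-2.9  3.2 10.6] [ 0.583  -0.2213  0.0975]
vial px 1513 (np.int64(52), np.int64(499), np.int64(75), np.int64(284))
side 284 163
scene 207 157
```

View pics/c10.png

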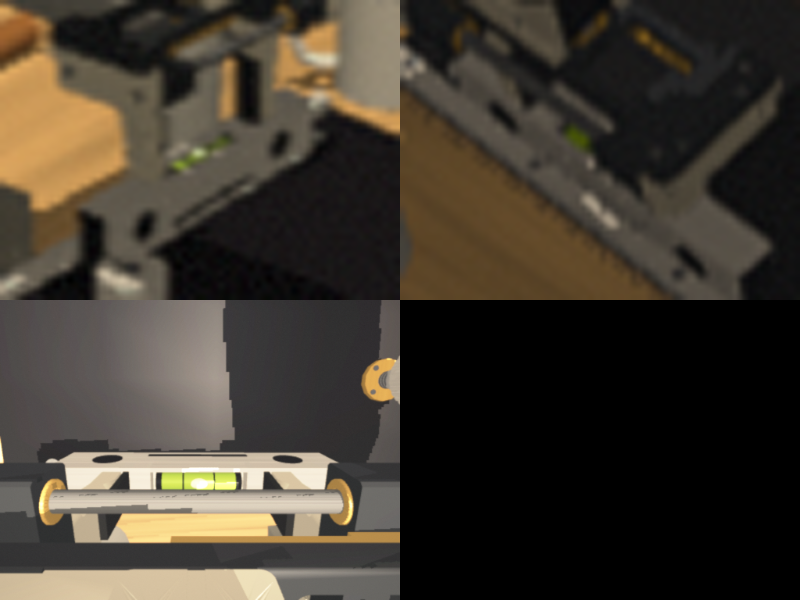

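The wrist view shows the fingers beside the window. The lines are at about u=183 and 215, with the bubble near 202, so I'll quantify that. The push is about 10 N and needs to go up a little.

```bash
python3 -m inch '[{"x":0.02,"y":0,"z":0.09,"yaw":0}]'
python3 - <<'E'
from edge import *
from plant import r
for k in range(8):
    i=r.camera_info("wrist");im,d=r.capture("wrist");s=r.get_state()
    if k%3==1: print(round(s["time_s"],2),np.round(s["contact_force"],1),np.round(s["tcp_pos"],4),np.round(s["qd"],2).max())
g=im[228:244,195:315].astype(int)
for v in range(0,16,3): print(228+v,[f"{b}" for b in g[v,20:100:2,2]])
print("G-row",im[232,215:295:2,1].tolist())
p=cloud(d,i["mtx"],i["pose"])
m=(abs(p[...,2]-.086)<.006)&(p[...,0]>.54)&(p[...,0]<.60)&(p[...,1]<-.1)&(p[...,1]>-.34);print("level",rect(p[m]))
m=(abs(p[...,2]-.0555)<.004)&(p[...,0]>.58)&(p[...,0]<.63);print("rail",m.sum(),rect(p[m]) if m.sum()>40 else "")
a=np.radians(87.3);t=np.array([np.cos(a),np.sin(a)]);x=np.array([t[1],-t[0]]);q=p[...,:2]-[.509,-.202];by,bx=q@t,q@x
m=(d>0)&(abs(by)<.15)&(bx>-.085)&(bx<.045)&(p[...,2]>.03)&(p[...,2]<.055)&(np.hypot(by-.13,bx)>.05);A=np.c_[by[m],bx[m],np.ones(m.sum())];print("slope",m.sum(),np.linalg.lstsq(A,p[m][:,2],rcond=None)[0]*1000)
E
```

```text
time_s: 27.55
tcp_pos: [0.5831, -0.2213, 0.0973]
eef_rot: [178.9, -3.3, 178.0]
contact_force: [-3.8, 4.5, 18.1]
gripper_width: 0.0879
27.65 [-3.2  2.6 13.5] [ 0.583  -0.2213  0.0974] 0.08
27.8 [-3.   3.6 13.5] [ 0.583  -0.2213  0.0974] 0.06
27.95 [-3.1  3.4 13.2] [ 0.5831 -0.2213  0.0974] 0.08
228 ['90', '90', '91', '92', '91', '91', '91', '91', '91', '70', '70', '91', '91', '90', '91', '90', '92', '106', '135', '161', '170', '142', '111', '94', '90', '91', '90', '91', '91', '71', '73', '91', '90', '91', '91', '90', '90', '90', '91', '90']
231 ['104', '105', '105', '106', '105', '104', '105', '105', '105', '82', '84', '105', '105', '105', '105', '119', '211', '225', '227', '228', '230', '242', '241', '254', '240', '192', '192', '192', '192', '153', '161', '197', '109', '104', '103', '102', '103', '102', '103', '102']
234 ['101', '100', '101', '102', '101', '101', '100', '102', '103', '81', '81', '100', '102', '102', '111', '217', '230', '234', '236', '237', '248', '255', '255', '255', '255', '247', '212', '211', '212', '170', '173', '213', '188', '190', '188', '189', '189', '206', '2
[... 411 characters left out ...]
'220', '254', '254', '236', '158', '139', '138', '139', '138', '98', '119', '138', '138', '137', '139', '139', '138', '138', '139', '138']
243 ['93', '93', '93', '94', '93', '92', '95', '93', '94', '93', '93', '94', '95', '94', '94', '93', '93', '93', '95', '95', '96', '96', '96', '97', '95', '97', '96', '96', '95', '93', '94', '96', '97', '96', '95', '96', '96', '96', '97', '97']
G-row [243, 243, 243, 243, 243, 243, 243, 244, 243, 183, 184, 243, 244, 244, 243, 249, 253, 253, 253, 254, 254, 255, 255, 255, 255, 255, 255, 255, 255, 255, 255, 255, 247, 243, 242, 242, 242, 251, 253, 253]
level (array([ 577.8, -221.5]), 176.4, 17.2, 87.55)
rail 0 
slope 69372 [-0.64363738  0.17654351 44.44080174]
```

The bubble is about 0.4 mm from the middle while pressing, and the push is steady at about 13.4 N. I'm handing in.

```bash
python3 -c "
from plant import r
r.close_job();s=r.get_state();print(s['time_s'],s['contact_force'],s['tcp_pos'])"
```

```text
the job is handed in; nothing more can be done
the job is handed in; nothing more can be done
```

I laid the level along the rail and let go of it, turned the knob about 220° clockwise, then pressed the level down with a finger on each side of the window. I handed the job in at about 28 s while still pressing; no verdict is reported.

**Last checks**
- **Bubble:** about 0.4 mm off centre while pressing (limit 2 mm). It was centred just before.
- **Plate slope:** about 0.6 mrad remaining from wrist depth, and about 0.4 mrad the other way from the scene view before pressing (limit 5 mrad).
- **Flush fit:** the level-to-rail spacing was 18.1 mm against 18 for flush, and the headings agreed to about 0.1°. This was measured just before pressing. While pressing, the rail was hidden from the wrist camera, so I could not re-measure it there.
- **Push:** steady at about 13.4 N, so roughly 17 N on the bed with the level's own weight. A reading right after hand-in was refused, so there is no force figure from the final second.
- **Bystanders:** none were approached or touched as far as I could tell, but I did not re-measure their positions.

**Drift:** the tool tilted a few degrees during the yaw moves, and about 3.5° of it remains, crosswise to the level. It did not stop the knob grip or the press.

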